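Load the chess knight into the UV curing box past its sprung flap

TASK

Give the black chess knight its last cure: take it from the tray, push the sprung flap of the UV curing box open and hold it open while you stand the knight upright on the pad inside, then let the flap close fully. Only when the flap is shut, switch the lamp fully on with the toggle beside the box. Leave the other pieces and everything else on the counter just as they are.

Things in the scene. Friction and masses are not known exactly. Their poses are not given: they have to be found in the camera images.
- uv_unit: Fixed UV curing unit, sizes in mm: grey base 120 (x) x 210 (y) x 26 high; origin at the centre of its underside, front to its -x. On it an open-topped box centred at y +30: inside 93 (x) x 134 (y), walls 3 to 4 thick, front wall's outer face at x -54, its top 76 above the counter, side and rear walls' tops 70. Its top, under the flap, is the only way in. Toggle right of the box, at y -78.
- pad_center (a point): Point on the aluminium curing pad (93 x 136 mm) that floors the box, on its surface, 30 mm above the counter, under the flap's pivot line and midway across; axes as the unit (-x is the front). The front wall's outer face is 54 mm from here towards -x, the rear wall's inner face 43 mm towards +x.
- flap (a joint): Angle (rad) of the flap: 0 shut, growing as its front edge is pushed up and back, stop at 1.15. It is an amber acrylic hood, 150 mm wide, curved round its pivot line (inner radius 74, outer 78), that swings back over the rear like a bread bin's. A spring shuts it from any angle (about 1 N at the handle shut, 3 N open); it never stays open alone. Shut, a 58 mm piece fits under it within 20 mm of its pivot line.
- flap_pivot (a point): Middle of the flap's pivot line (along the unit's y), 25 mm above the counter, 5 mm below pad_center. Fixed.
- flap_handle (a point): Middle of the outer edge of the handle, an aluminium strip 150 mm wide and 4 thick that stands out 10 mm from the flap along its front edge. It moves on a circle of radius 88 mm about the pivot line: shut, it is 90 mm above the counter and 59 in front of the pivot (48 deg forward of straight above it); it passes straight above the pivot at 0.84 rad. Push it from the front.
- uv_switch (a joint): Toggle switch of the UV lamp (rad): 0 off (leans to the unit's front, -x), 1.0 fully on (leans to the rear, +x); stays where it is left.
- uv_switch_tip (a point): Centre of the 26 mm ball at the end of the 50 mm long aluminium toggle lever, about 92 mm above the counter; moves with it along the unit's x, some 48 mm in all, round a pivot 48 mm above the counter; some 1.5 N push it over.
- knight_center (a point): The black resin chess knight: 58 mm tall, about 45 g, round base 30 across, horse's head with muzzle to its +x and flat sides 18 mm apart along y (flat from 17 to 54 mm above its foot, some 18 mm long in x; the whole within 16 mm of its axis). The point is on its axis, 29 mm above its foot; z up. It stands in the tray in a row with the two other pieces, about 74 mm apart.
- tray: Pale grey rigid silicone parts tray, fixed, 90 (x) x 236 (y) mm, rim 14 high, walls and floor 5 thick: pieces stand 5 mm above the counter. Origin at the centre of its underside.
- rook_center (a point): Bystander (sizes in mm): a black resin chess rook, 48 tall, base 30 across. The point is at its centre, half-way up.
- bishop_center (a point): Bystander (sizes in mm): a black resin chess bishop, 58 tall, base 30 across. The point is at its centre, half-way up.
- beaker_center (a point): Bystander (sizes in mm): an empty clear glass beaker, 48 across, 68 tall. The point is at its centre, half-way up.
- bottle_center (a point): Bystander (sizes in mm): an amber glass bottle with a black cap, 54 across, 110 tall. The point is at its centre, half-way up.
- file_center (a point): Bystander (sizes in mm): a small aluminium file with a wooden handle, 150 long, lying flat. The point is at its centre, half-way up.
- sanding_block_center (a point): Bystander (sizes in mm): a cork sanding block 45 x 80 x 30. The point is at its centre, half-way up.
Things that resemble listed ones, but are neither listed nor needed, are in the scene too. What is shaped like the part that bears knight_center but pink is not meant.

How it is judged:
On the way, in this order (a step that is already met when the one before it is completed fails the run):
1. the knight stands on the pad while the flap is held open (x of knight_center in the frame of pad_center between -0.03 and 0.03 m and y of knight_center in the frame of pad_center between -0.065 and 0.065 m and z of knight_center in the frame of pad_center between 0.022 and 0.036 m and angle between knight_center's own z axis and vertical below 0.15 rad and value of joint flap above 0.4 rad), for 0.1 s.
2. the flap has closed over the standing knight, the lamp still off (x of knight_center in the frame of pad_center between -0.03 and 0.03 m and y of knight_center in the frame of pad_center between -0.065 and 0.065 m and z of knight_center in the frame of pad_center between 0.022 and 0.036 m and angle between knight_center's own z axis and vertical below 0.15 rad and value of joint flap below 0.05 rad and value of joint uv_switch below 0.5 rad), for 0.2 s.
At the end, for the whole second after the job is handed in: The knight stands upright (within 0.15 rad) on the pad inside the box (within 30 mm of the pad point front to back, 65 mm across), the flap is shut (below 0.05 rad), the toggle is fully on (above 0.85 rad of 1.0), and the robot touches nothing (x of knight_center in the frame of pad_center between -0.03 and 0.03 m and y of knight_center in the frame of pad_center between -0.065 and 0.065 m and z of knight_center in the frame of pad_center between 0.022 and 0.036 m and angle between knight_center's own z axis and vertical below 0.15 rad and value of joint flap below 0.05 rad and value of joint uv_switch above 0.85 rad).
It fails at once if the lamp is switched on while the flap is open (value of joint uv_switch above 0.5 rad and value of joint flap above 0.12 rad).
It fails at once if the rook or bishop is moved by more than 30 mm or tipped (distance of any of rook_center, bishop_center from where it was at the start of the episode above 0.03 m or angle between any of rook_center, bishop_center's own z axis and vertical above 0.4 rad).
It fails at once if the beaker or bottle is moved by more than 30 mm or tipped (distance of any of beaker_center, bottle_center from where it was at the start of the episode above 0.03 m or angle between any of beaker_center, bottle_center's own z axis and vertical above 0.4 rad).
It fails at once if the file or sanding block is moved by more than 30 mm or tipped (distance of any of file_center, sanding_block_center from where it was at the start of the episode above 0.03 m or angle between any of file_center, sanding_block_center's own z axis and vertical above 0.4 rad).
It also fails if it takes over 58 s, if anything falls off the work surface, if the arm or the gripper's body presses on something with over 40 N, if the wrist force passes 120 N, or if a joint passes its speed limit or range.

ROBOT

A 6-joint arm with a two-finger parallel gripper is mounted at the origin on the work surface. World frame = base frame: x ahead of the robot, y to its left, z up, the work surface at z = 0. Lengths are in m, angles in rad, forces in N, time in s.
With the tool pointing down it reaches from about 0.3 to 0.875 m from the base axis. Payload 6.4 kg.
Tool frame: the origin (TCP) lies midway between the tips of the shut fingers; the grasp point (between the pads) lies 19 mm behind it; z points along the fingers, y is the line along which they close (so a half turn about z gives the same grasp; the last joint's range is limited). The gripper opens to 85 mm and grips with 20 to 120 N. Pads are 22 mm wide; open, the fingers measure 114 mm over their backs; the gripper's body (76 mm by 85 mm) begins 54 mm behind the grasp point. The pads swing forward as they close: fully open they stand 13 mm farther back than shut.
Start: joints at [1.127, 0.181, 1.607, -0, 1.354, -0.206], TCP at [0.135, 0.559, 0.231] pointing down, gripper open.
Joint ranges: [-2.99, 2.99], [-0.89, 2.07], [0.3, 2.58], [-1.14, 4.28], [0, 2.63], [-3.12, 3.12]. Speed limits (rad/s): [2.57, 2.57, 3.01, 3.14, 3.14, 3.14].

INTERFACE

Orientations are given as a unit quaternion [w, x, y, z].
In Python, from bench import status, camera, ctrl gives the robot as it stands. The module is installed in compiled form; this text tells all that it offers.
- The arm moves only by the shell command python3 -m handwheel 'ROWS'. ROWS is JSON, a list that holds one entry, the list of rows, each a list of 7 numbers: the opening, from -1 (shut) to 1 (fully open), then the shift along the tool's x, y, z in cm, then the turn, a rotation vector about the tool's x, y, z in degrees. A call has 1 to 10 rows; each row is the pose to reach, as a shift and turn from the pose commanded when the call began, along the tool's axes at that moment; what a row does not reach only later rows make up. A row lasts 1/8 s, in which the tool goes at most 62.5 mm and 10.7 degrees, less where a joint would pass 70% of its speed; a pose out of reach is approached as far as the arm can. A call with a gripper value outside its range is refused whole. The fingers move at their own pace and stop on an object; the grip force is fixed at half the most. Time passes only in rows, so rows that repeat a pose let the fingers close. It gives the time, the measured TCP pose, the force, the opening and the grip force at its end, in the units of the state.
- status.get_obs(): the state, without advancing time (a new reading comes with each control period).
- camera(name): name is "scene" or "top" or "wrist"; returns a dict with "frame" (400x640x3 uint8, blue, green, red), "depth" (400x640 float32, m along the optical axis (not along the pixel's ray), 0 where there is no reading), "fx", "fy", "cx", "cy" (pixels), "dist" ([k1, k2, p1, p2, k3] as OpenCV has them; the pictures are not rectified), "extrinsics" (4x4, takes a point from camera to world coordinates); the wrist camera has in their place "hand_eye" (4x4, takes a point from camera to tool coordinates, whose origin is the TCP and whose axes are the flange's). Camera axes: x right, y down, z forward; pixel columns grow to the right and rows downward; lengths in m; the calibration is good to about 2 mm. A picture is of the moment at which its call begins: read the wrist's pose just before it.
- ctrl.hand_in(): hands the job in; it is judged then, once.
The state is a dict: "time_s": time; "q": joint angles; "dq": joint speeds; "joint_efforts": joint torques, N m; "eef_pos": TCP position; "eef_rot": TCP orientation; "wrist_force": force on the tool from outside, world axes, zero at the start; "torque": the same for the moment, N m; "opening": opening from 0.0 (shut) to 1.0 (fully open); "grasp_force": force on a finger pad.
Only numpy, scipy, OpenCV 4.12 (cv2) and the standard library are available. Lean on these libraries where they do the work, as an engineer would, in place of code of your own. Each camera call takes 0.05 s, during which the arm holds its last target. There are 200 camera calls.

## Working session

There is one attempt and no reset: what is moved stays moved. The work goes in short steps, Python scripts to look and compute and a shell command to move; the robot and the scene stay as the last step left them, time stands still between calls to the robot, and variables do not carry over. Pictures are saved under pics/ and viewed, at most 10 in all, crops included, and the job is handed in when it is done.

```bash
mkdir -p pics; ls; cat > h.py <<'E'
import numpy as np, cv2, pickle
from bench import status, camera, ctrl
def grab(n):
    s=status.get_obs(); c=camera(n); c['obs']=s
    pickle.dump(c,open(f'pics/{n}.pkl','wb')); return c
def load(n): return pickle.load(open(f'pics/{n}.pkl','rb'))
def pts(c,uv):
    "pixels -> world points by depth"
    K=np.array([[c['fx'],0,c['cx']],[0,c['fy'],c['cy']],[0,0,1]])
    uv=np.asarray(uv,float).reshape(-1,1,2)
    return cv2.undistortPoints(uv,K,np.array(c['dist'],float)).reshape(-1,2)
def ray(c,uv,z):
    n=pts(c,uv); T=np.array(c['extrinsics']); d=np.c_[n,np.ones(len(n))]@T[:3,:3].T; o=T[:3,3]
    return o+d*((z-o[2])/d[:,2:])
def dep(c,uv):
    n=pts(c,uv); T=np.array(c['extrinsics']); uv=np.asarray(uv).reshape(-1,2).astype(int)
    Z=c['depth'][uv[:,1],uv[:,0]][:,None]
    return (np.c_[n,np.ones(len(n))]*Z)@T[:3,:3].T+T[:3,3]
E
python3 - <<'E'
from h import *
for n in('scene','top'):
    c=grab(n); cv2.imwrite(f'pics/{n}1.png',c['frame']); print(n,np.round(c['extrinsics'],3).tolist(),c['fx'],c['dist'])
print(status.get_obs())
E
```

```text
pics
scene [[0.73, 0.503, -0.463, 0.964], [0.684, -0.524, 0.508, -0.376], [0.013, -0.688, -0.726, 0.644], [0.0, 0.0, 0.0, 1.0]] 381.95754695928287 [-0.0368926  0.         0.         0.         0.       ]
top [[-0.003, -0.984, 0.178, 0.431], [-1.0, 0.004, 0.007, -0.018], [-0.007, -0.178, -0.984, 1.104], [0.0, 0.0, 0.0, 1.0]] 435.01220778496787 [-0.11127322  0.          0.          0.          0.        ]
{'time_s': 0.1, 'q': array([ 1.12671800e+00,  1.81493604e-01,  1.60791886e+00,  2.15868816e-06,
        1.35378820e+00, -2.06313950e-01]), 'dq': array([ 7.66154837e-05,  1.24639860e-03, -1.64037425e-03, -3.52434452e-04,
       -2.62133117e-03,  4.60167996e-04]), 'joint_efforts': array([ 4.04788352e-04, -4.45879912e+01, -3.52237880e+01, -2.12960654e-04,
        4.20409458e-03,  8.60505480e-06]), 'eef_pos': array([0.13520065, 0.55836454, 0.23045389]), 'eef_rot': array([-2.57874037e-04,  1.18602552e-01,  9.92941483e-01, -7.61529251e-04]), 'wrist_force': array([-0.10194465,  0.2130153 , -0.01261213]), 'torque': array([ 0.00210536, -0.03566592,  0.00214679]), 'grasp_force': 0.0, 'opening': 0.9957435720598133}
```

View pics/top1.png

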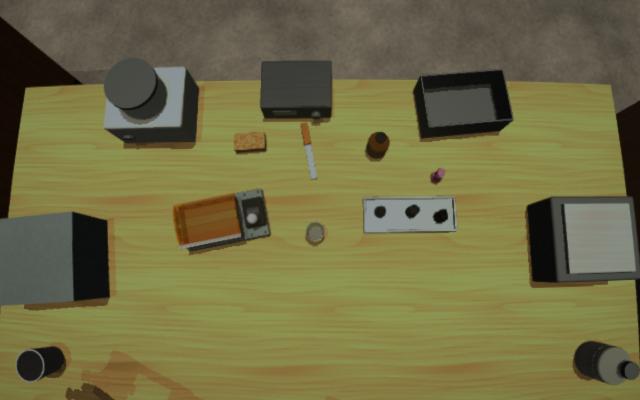

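View pics/scene1.png

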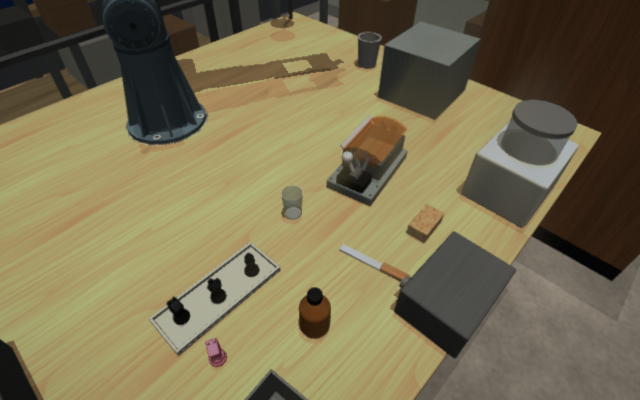

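Top view: tray at (410,214), pieces at (380,211), (412,211) and (441,215). The UV unit is at (222,218), with its toggle ball at (252,217). I'll zoom in on both.

```bash
python3 - <<'E'
from h import *
s=load('scene')['frame'];t=load('top')['frame']
def z(i,x,y,w,h,f): return cv2.resize(i[y:y+h,x:x+w],(400,300),interpolation=cv2.INTER_CUBIC)
a=np.vstack([np.hstack([z(s,140,235,148,111,1),z(s,320,100,112,84,1)]),np.hstack([z(t,355,170,112,84,1),z(t,168,173,112,84,1)])])
cv2.imwrite('pics/z1.png',cv2.convertScaleAbs(a,alpha=1.5))
E
```

```text
(no output)
```

View pics/z1.png

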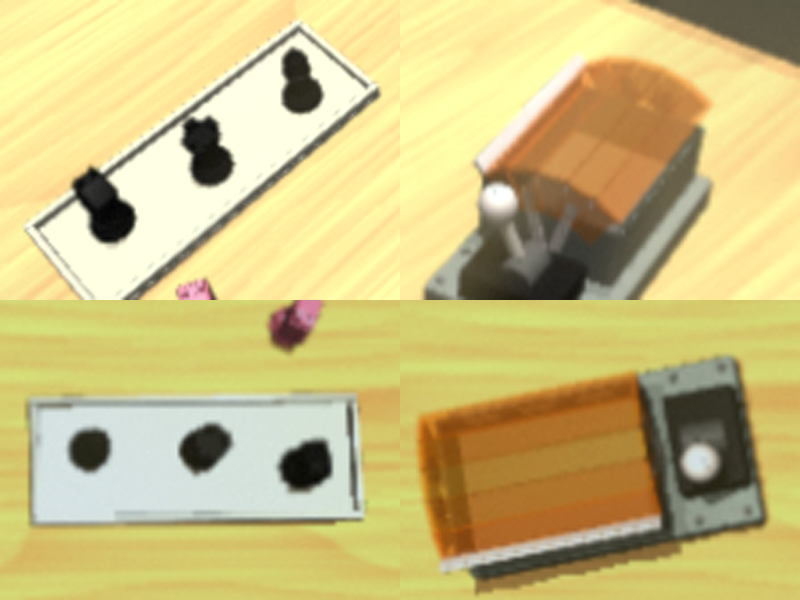

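Bishop, rook and knight run left to right in the top view. The knight is the one at (441,215), with the pink decoy outside the tray. The unit's handle strip runs (179,248)–(241,235), and the base's right corners are at (270,235) and (262,189).

```bash
python3 - <<'E'
from h import *
t=load('top'); s=load('scene')
P=lambda l,v:print(l,np.round(v,4).tolist())
P('base R corners',ray(t,[[269.6,235.2],[261.8,189]],.026))
hd=ray(t,[[179.5,248],[241,235.2]],.09);P('handle',hd)
hsv=cv2.cvtColor(t['frame'],cv2.COLOR_BGR2HSV)
P('ball',ray(t,[[168+300*.28,173+162*.28]],.092))
d=hd[0]-hd[1]; print('len',np.hypot(*d[:2]),'y axis yaw deg',np.degrees(np.arctan2(d[1],d[0])))
# tray corners at rim
P('tray',ray(t,[[355+28*.28,170+98*.28],[355+357*.28,170+95*.28],[355+363*.28,170+218*.28],[355+32*.28,170+224*.28]],.014))
# dark blobs in the tray, both cams
for c,(x,y,w,h) in((t,(362,195,96,40)),(s,(150,240,135,110))):
    g=cv2.cvtColor(c['frame'][y:y+h,x:x+w],cv2.COLOR_BGR2GRAY); m=(g<70).astype(np.uint8)
    n,l,st,ce=cv2.connectedComponentsWithStats(m)
    for i in range(1,n):
        if st[i,4]>40:
            uv=ce[i]+[x,y]; print(st[i],uv,np.round(ray(c,[uv],.034),4),np.round(ray(c,[uv],.05),4))
E
```

```text
base R corners [[0.5197, 0.1149, 0.026], [0.6365, 0.1367, 0.026]]
handle [[0.4839, 0.32, 0.09], [0.5144, 0.1743, 0.09]]
ball [[0.5538, 0.1489, 0.092]]
len 0.14879925554238216 y axis yaw deg 101.81533613017871
tray [[0.6159, -0.1193, 0.014], [0.617, -0.3565, 0.014], [0.5285, -0.3559, 0.014], [0.5261, -0.1204, 0.014]]
[13 11 11 12 99] [379.87878788 211.44444444] [[ 0.577  -0.1592  0.034 ]] [[ 0.5748 -0.157   0.05  ]]
[ 43  10  15  13 130] [411.81538462 210.83846154] [[ 0.5781 -0.2391  0.034 ]] [[ 0.5759 -0.2357  0.05  ]]
[ 71  14  15  14 152] [440.41447368 215.96052632] [[ 0.5648 -0.3106  0.034 ]] [[ 0.5627 -0.3062  0.05  ]]
[ 95  13  14  24 236] [250.49152542 265.73305085] [[ 0.5887 -0.1643  0.034 ]] [[ 0.5985 -0.1699  0.05  ]]
[ 58  38  18  26 309] [216.09385113 290.85436893] [[ 0.5859 -0.2421  0.034 ]] [[ 0.5958 -0.2456  0.05  ]]
[ 17  57  23  28 376] [178.05319149 311.15957447] [[ 0.571  -0.3121  0.034 ]] [[ 0.5813 -0.3138  0.05  ]]
```

```bash
cat >> h.py <<'E'
from scipy.spatial.transform import Rotation as R
def rot(o): return R.from_quat(np.roll(o['eef_rot'],-1))
def go(pos,yaw=None):
    "shift (cm) and turn (deg) in tool axes to put TCP at pos, pointing down, tool x at yaw (deg)"
    o=status.get_obs(); r=rot(o); d=r.inv().apply(np.array(pos)-o['eef_pos'])*100
    x=r.apply([1,0,0]); y0=np.degrees(np.arctan2(x[1],x[0]))
    if yaw is None: yaw=y0
    y=np.radians(yaw); X=[np.cos(y),np.sin(y),0]; Z=[0,0,-1]; Y=np.cross(Z,X)
    t=R.from_matrix(np.array([X,Y,Z]).T)
    print('yaw0',round(y0,2),'shift cm',np.round(d,2),'turn deg',np.round(np.degrees((r.inv()*t).as_rotvec()),1))
def wpose(c):
    T=np.eye(4);T[:3,:3]=rot(c['obs']).as_matrix();T[:3,3]=c['obs']['eef_pos'];c['extrinsics']=T@c['hand_eye'];return c
E
python3 - <<'E'
from h import *
c=grab('wrist');print(np.round(c['hand_eye'],3).tolist(),c['fx'])
go([.50,-.30,.25],180)
E
```

```text
[[-0.001, -0.953, -0.303, 0.078], [1.0, -0.001, 0.0, -0.0], [-0.0, -0.303, 0.953, -0.143], [0.0, 0.0, 0.0, 1.0]] 317.13561470770287
yaw0 166.38 shift cm [-55.67 -74.84  -1.85] turn deg [ -0.1  -0.  -13.6]
```

```bash
python3 -m handwheel '[[[1,-39,-47.5,-1.8,0,0,-13.6],[1,-39,-47.5,-1.8,0,0,-13.6],[1,-39,-47.5,-1.8,0,0,-13.6],[1,-39,-47.5,-1.8,0,0,-13.6],[1,-39,-47.5,-1.8,0,0,-13.6],[1,-39,-47.5,-1.8,0,0,-13.6],[1,-39,-47.5,-1.8,0,0,-13.6],[1,-39,-47.5,-1.8,0,0,-13.6],[1,-39,-47.5,-1.8,0,0,-13.6],[1,-39,-47.5,-1.8,0,0,-13.6]]]'
python3 - <<'E'
from h import *
go([.55,-.30,.25],180)
E
```

```text
time_s: 1.4
eef_pos: [0.4031, 0.003, 0.2495]
eef_rot: [0.0, 0.001, 1.0, -0.0]
wrist_force: [0.7, 0.5, 0.7]
opening: 1.001
grasp_force: 0.0
yaw0 179.89 shift cm [-14.75 -30.27  -0.04] turn deg [-0.   0.  -0.1]
```

```bash
python3 -m handwheel '[[[1,-14.7,-30.2,0,0,0,0],[1,-14.7,-30.2,0,0,0,0],[1,-14.7,-30.2,0,0,0,0],[1,-14.7,-30.2,0,0,0,0],[1,-14.7,-30.2,0,0,0,0],[1,-14.7,-30.2,0,0,0,0],[1,-14.7,-30.2,0,0,0,0],[1,-14.7,-30.2,0,0,0,0]]]'
python3 - <<'E'
from h import *
c=wpose(grab('wrist'));cv2.imwrite('pics/w1.png',cv2.convertScaleAbs(c['frame'],alpha=1.6))
E
```

```text
time_s: 2.4
eef_pos: [0.549, -0.2958, 0.2488]
eef_rot: [-0.0, 0.0, 1.0, 0.001]
wrist_force: [-0.5, 0.4, 0.5]
opening: 1.003
grasp_force: 0.0
```

View pics/w1.png

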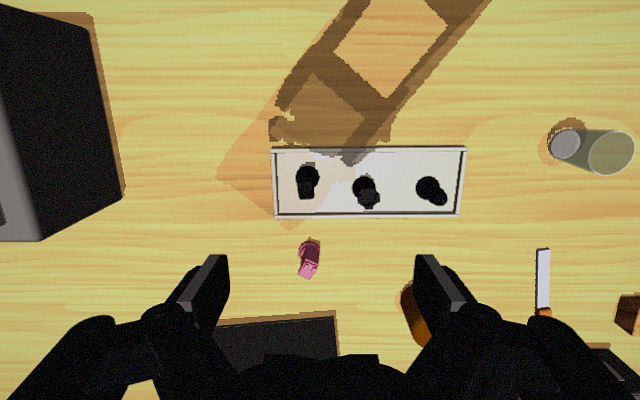

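Wrist view: knight at (306,182), base above and head leaning down. Rook is at (366,190) and bishop at (432,190). I'll enlarge the knight.

```bash
python3 - <<'E'
from h import *
c=wpose(load('wrist'));x,y,w,h=280,155,60,55
f=c['frame'][y:y+h,x:x+w].astype(float)
cv2.imwrite('pics/w2.png',cv2.resize(np.clip((f/255)**.45*255,0,255).astype(np.uint8),None,fx=10,fy=10,interpolation=cv2.INTER_CUBIC))
m=(c['frame'].max(2)<60).astype(np.uint8); n,l,st,ce=cv2.connectedComponentsWithStats(m)
i=l[182,306];print(st[i])
v,u=np.where(l==i);P=dep(c,np.c_[u,v]);ok=c['depth'][v,u]>0
for lo,hi in((0,.012),(.012,.03),(.03,.05),(.05,.058),(.058,.075)):
    k=ok&(P[:,2]>lo)&(P[:,2]<=hi)
    if k.sum()>3:
        q=P[k,:2];r=cv2.minAreaRect((q*1e4).astype(np.float32));print(lo,k.sum(),q.mean(0).round(4),np.round(r[0],0),np.round(r[1],0),round(r[2],1))
print('top z',P[ok,2].max())
t=ray(c,[[273,149],[465,149],[461,216],[277,216]],.014);print(t.round(4).tolist())
E
```

```text
[296 165  24  34 612]
0 53 [ 0.5579 -0.3088] [ 5606. -3092.] [282. 134.] 60.2
0.012 109 [ 0.5615 -0.3084] [ 5639. -3117.] [280. 230.] 73.2
0.03 91 [ 0.5561 -0.3127] [ 5582. -3104.] [228. 113.] 53.7
0.05 179 [ 0.5682 -0.3122] [ 5682. -3133.] [259. 179.] 4.6
0.058 178 [ 0.5645 -0.3133] [ 5657. -3128.] [162. 164.] 7.9
top z 0.06489473618195696
[[0.5319, -0.3526, 0.014], [0.5322, -0.1235, 0.014], [0.6178, -0.1168, 0.014], [0.6175, -0.3515, 0.014]]
```

View pics/w2.png

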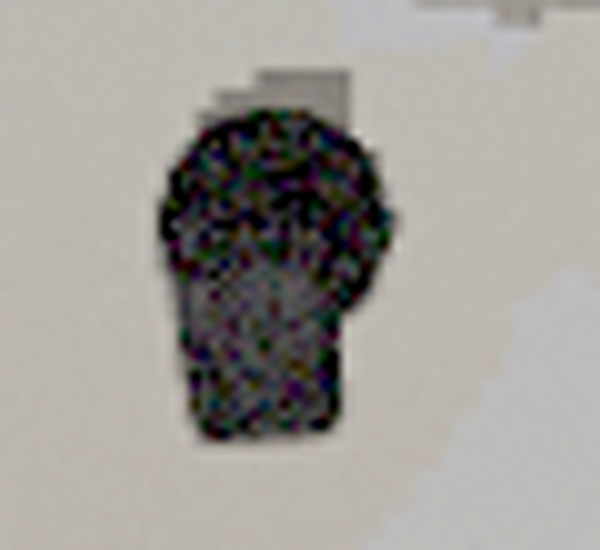

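```bash
python3 - <<'E'
from h import *
c=wpose(load('wrist'))
print(ray(c,[[307.7,177.5]],.009).round(4), ray(c,[[280+27.2,155+35]],.055).round(4))
go([.565,-.3115,.09],184)
E
```

```text
[[ 0.5683 -0.3119  0.009 ]] [[ 0.5709 -0.3107  0.055 ]]
yaw0 -179.97 shift cm [-1.6  -1.61 15.91] turn deg [ 0. -0. -4.]
```

```bash
python3 -m handwheel '[[[0,-1.8,-1.6,15.9,0,0,-4],[0,-1.8,-1.6,15.9,0,0,-4],[0,-1.8,-1.6,15.9,0,0,-4],[0,-1.8,-1.6,15.9,0,0,-4],[0,-1.8,-1.6,15.9,0,0,-4]]]'
python3 - <<'E'
from h import *
c=wpose(grab('wrist'));cv2.imwrite('pics/w3.png',cv2.convertScaleAbs(c['frame'],alpha=1.8))
go([.567,-.3115,.026],184)
E
```

```text
time_s: 3.08
eef_pos: [0.5684, -0.3127, 0.0926]
eef_rot: [0.001, -0.035, 0.999, -0.001]
wrist_force: [-0.2, 0.0, -0.6]
opening: 0.502
grasp_force: 0.0
yaw0 -175.98 shift cm [0.19 0.2  6.72] turn deg [-0.2  0.2  0. ]
```

View pics/w3.png

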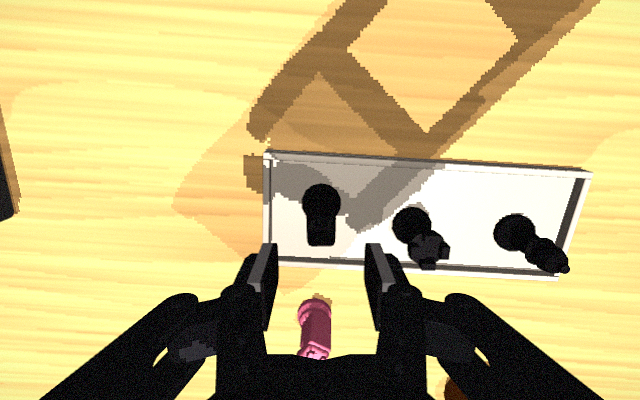

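The knight's head is square to the tool and centred between the fingers, at (321,215). Next I descend and grip.

```bash
python3 -m handwheel '[[[0,0.1,0,6.7,0,0,0],[0,0.1,0,6.7,0,0,0],[0,0.1,0,6.7,0,0,0],[-1,0.1,0,6.7,0,0,0],[-1,0.1,0,6.7,0,0,0],[-1,0.1,0,6.7,0,0,0],[-1,0.1,0,6.7,0,0,0],[-1,0.1,0,6.7,0,0,0]]]'
python3 - <<'E'
from h import *
c=wpose(grab('wrist'))
go([.568,-.3127,.19],191)
E
```

```text
time_s: 4.12
eef_pos: [0.5683, -0.3142, 0.0265]
eef_rot: [0.002, -0.035, 0.999, -0.002]
wrist_force: [-0.0, 0.5, 6.5]
opening: 0.202
grasp_force: 59.4
yaw0 -176.02 shift cm [ -0.04   0.09 -16.36] turn deg [-0.2  0.2 -7. ]
```

```bash
python3 -m handwheel '[[[-1,0,0,-9,0,0,0],[-1,0,0,-17,0,0,0],[-1,0,0,-17,0,0,0],[-1,0,0,-17,0,0,-7],[-1,0,0,-17,0,0,-7]]]'
python3 - <<'E'
from h import *
go([.45,.235,.20],191)
E
```

```text
time_s: 4.8
eef_pos: [0.5668, -0.313, 0.195]
eef_rot: [0.001, -0.095, 0.995, -0.001]
wrist_force: [-0.1, 0.0, -0.5]
opening: 0.202
grasp_force: 58.6
yaw0 -169.08 shift cm [ 1.08 56.02 -0.6 ] turn deg [-0.1  0.1 -0.1]
```

```bash
python3 -m handwheel '[[[-1,1,56,-0.5,0,0,0],[-1,1,56,-0.5,0,0,0],[-1,1,56,-0.5,0,0,0],[-1,1,56,-0.5,0,0,0],[-1,1,56,-0.5,0,0,0],[-1,1,56,-0.5,0,0,0],[-1,1,56,-0.5,0,0,0],[-1,1,56,-0.5,0,0,0],[-1,1,56,-0.5,0,0,0],[-1,1,56,-0.5,0,0,0]]]'
python3 - <<'E'
from h import *
c=wpose(grab('wrist'));cv2.imwrite('pics/w4.png',cv2.convertScaleAbs(c['frame'],alpha=1.8));print(c['obs']['eef_pos'])
E
```

```text
time_s: 6.05
eef_pos: [0.4479, 0.2387, 0.1978]
eef_rot: [-0.001, -0.097, 0.995, 0.0]
wrist_force: [-0.0, -0.2, -0.2]
opening: 0.203
grasp_force: 59.0
[0.44792284 0.23865036 0.1977986 ]
```

View pics/w4.png

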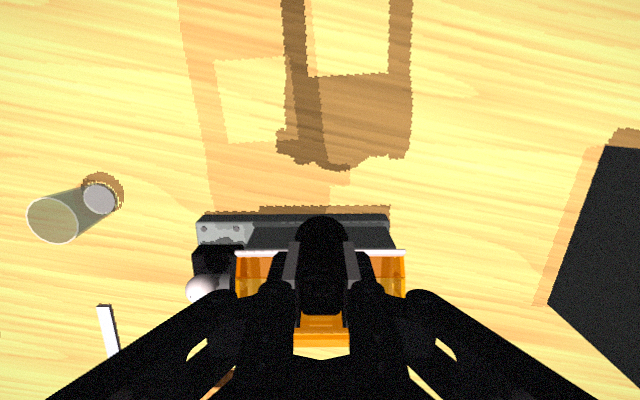

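Wrist view: handle strip from (235,253) to (405,253), level in the image, so tool yaw 191° is square to the unit. Base front corners are near (197,215) and (390,213), and the toggle ball is at (202,289).

```bash
python3 - <<'E'
from h import *
c=wpose(load('wrist'))
h=ray(c,[[235,253],[405,253]],.09);d=h[0]-h[1];print('handle',h.round(4).tolist(),np.hypot(*d[:2]),h.mean(0))
print('yaw',np.degrees(np.arctan2(-d[1],-d[0]))-90)
b=ray(c,[[198,216],[389,215]],.026);print('base',b.round(4).tolist(),np.linalg.norm(b[0]-b[1]))
print('ball',ray(c,[[201,289]],.092))
for n,px in(('handle depth',[[245,252],[395,252]]),('ball',[[201,288]]),):
    print(n,dep(c,px).round(4).tolist())
y=np.radians(11.2);M=np.array([[np.cos(y),-np.sin(y)],[np.sin(y),np.cos(y)]])
print('pad from handle',h.mean(0)[:2]+M@[.059,0],'from base',b.mean(0)[:2]+M@[.06,.03])
pad=np.array([.555,.2585])
go([*(pad+M@[-.115,0]),.103],191.2)
E
```

```text
handle [[0.5156, 0.1752, 0.09], [0.4868, 0.3219, 0.09]] 0.14952728598571863 [0.50121622 0.24853951 0.09      ]
yaw 11.117863478128427
base [[0.5164, 0.1194, 0.026], [0.4761, 0.3182, 0.026]] 0.20276637237025094
ball [[0.55654528 0.14949277 0.092     ]]
handle depth [[0.5119, 0.184, 0.0919], [0.4865, 0.3122, 0.0923]]
ball [[0.5464, 0.1531, 0.1044]]
pad from handle [0.55909257 0.25999934] from base [0.54926374 0.25986564]
yaw0 -168.9 shift cm [0.64 0.08 9.47] turn deg [-0.  -0.1 -0.1]
```

```bash
python3 -m handwheel '[[[-1,0.6,0,5,0,0,0],[-1,0.6,0,9.4,0,0,0],[-1,0.6,0,9.4,0,0,0],[-1,-1.4,0,9.4,0,0,0],[-1,-2.9,0,9.4,0,0,0],[-1,-4.4,0,9.4,0,0,0],[-1,-5.4,0,9.4,0,0,0],[-1,-6.4,0,9.4,0,0,0]]]'
python3 - <<'E'
from h import *
y=np.radians(11.2);M=np.array([[np.cos(y),-np.sin(y)],[np.sin(y),np.cos(y)]])
pad=np.array([.557,.2592]);o=status.get_obs()
print('in unit',M.T@(o['eef_pos'][:2]-pad))
go([*(pad+M@[-.008,0]),.103],191.2)
E
```

```text
time_s: 7.1
eef_pos: [0.5129, 0.2472, 0.1044]
eef_rot: [-0.001, -0.096, 0.995, -0.0]
wrist_force: [-11.0, -2.9, 16.6]
opening: 0.201
grasp_force: 69.5
in unit [-0.04559102 -0.00316876]
yaw0 -169.02 shift cm [-3.76  0.33  0.13] turn deg [-0.  -0.1 -0.2]
```

The handle has wedged in the notch under the fingertips, so I'll back out. The new plan is to turn the gripper 90° so one finger's back leads, follow the handle's arc, and then turn back above the box.

```bash
python3 -m handwheel '[[[-1,1,0,0,0,0,0],[-1,2.5,0,0,0,0,0],[-1,4,0,0,0,0,0],[-1,6,0,0,0,0,0],[-1,8,0,0,0,0,0],[-1,8,0,-2,0,0,0],[-1,8,0,-2,0,0,0]]]'
python3 - <<'E'
from h import *
print(status.get_obs()['q'].round(3))
c=wpose(grab('wrist'))
f=c['frame'][150:390,200:440].astype(float)
a=np.clip((f/255)**.5*255,0,255).astype(np.uint8)
t=grab('scene')['frame'][60:200,280:440]
b=cv2.resize(t,(400,350),interpolation=cv2.INTER_CUBIC);a=cv2.resize(a,(350,350))
cv2.imwrite('pics/w5.png',np.hstack([a,cv2.convertScaleAbs(b,alpha=1.6)]))
E
```

```text
time_s: 7.98
eef_pos: [0.4349, 0.2324, 0.1259]
eef_rot: [0.002, -0.096, 0.995, 0.0]
wrist_force: [0.1, 0.2, -1.1]
opening: 0.201
grasp_force: 58.9
[ 0.249  0.122  1.905  0.     1.11  -1.513]
```

View pics/w5.png

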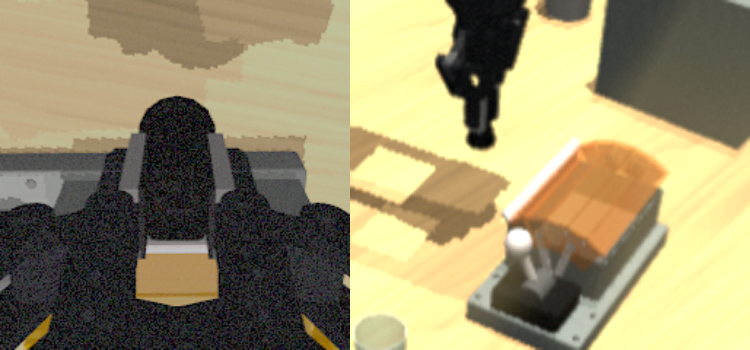

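```bash
python3 -m handwheel '[[[-1,0,0.2,0,0,0,10],[-1,0,0.2,0,0,0,20],[-1,0,0.2,0,0,0,30],[-1,0,0.2,0,0,0,40],[-1,0,0.2,0,0,0,50],[-1,0,0.2,1,0,0,60],[-1,0,0.2,2,0,0,70],[-1,0,0.2,3,0,0,80],[-1,0,0.2,3.9,0,0,90],[-1,0,0.2,3.9,0,0,90]]]'
cat >> h.py <<'E'
yu=np.radians(11.2);M=np.array([[np.cos(yu),-np.sin(yu)],[np.sin(yu),np.cos(yu)]]);pad=np.array([.557,.2592])
def unit(): o=status.get_obs(); print('unit mm',np.round(1000*M.T@(o['eef_pos'][:2]-pad),1),'z',round(o['eef_pos'][2]*1000,1),'f',np.round(o['wrist_force'],1))
E
python3 - <<'E'
from h import *
unit(); go([*(pad+M@[-.09,0]),.087],101.2); print(status.get_obs()['q'].round(3))
E
```

```text
time_s: 9.32
eef_pos: [0.4328, 0.2336, 0.0839]
eef_rot: [-0.001, 0.636, 0.772, -0.001]
wrist_force: [-0.7, 0.1, -0.2]
opening: 0.204
grasp_force: 58.8
unit mm [-126.8   -1. ] z 83.9 f [-0.7  0.1 -0.2]
yaw0 101.06 shift cm [ 0.11  3.68 -0.32] turn deg [-0.2  0.  -0.1]
[ 0.253  0.192  1.926 -0.     1.026  0.06 ]
```

```bash
python3 -m handwheel '[[[-1,0.1,2,-0.2,0,0,0],[-1,0.1,3.6,-0.2,0,0,0],[-1,0.1,4.1,-0.2,0,0,0],[-1,0.1,4.5,-0.6,0,0,0],[-1,0.1,4.9,-0.9,0,0,0],[-1,0.1,5.2,-1.15,0,0,0],[-1,0.1,5.2,-1.15,0,0,0]]]'
python3 - <<'E'
from h import *
unit()
for n in('scene','top'): grab(n)
a=load('scene')['frame'][70:190,300:460];b=load('top')['frame'][160:280,150:310]
cv2.imwrite('pics/f1.png',cv2.convertScaleAbs(cv2.resize(np.hstack([a,b]),(800,300),interpolation=cv2.INTER_CUBIC),alpha=1.6))
E
```

```text
time_s: 10.2
eef_pos: [0.4851, 0.2449, 0.0972]
eef_rot: [0.0, 0.636, 0.772, 0.0]
wrist_force: [-0.3, -0.0, -0.4]
opening: 0.201
grasp_force: 58.9
unit mm [-73.3  -0. ] z 97.2 f [-0.3 -0.  -0.4]
```

View pics/f1.png

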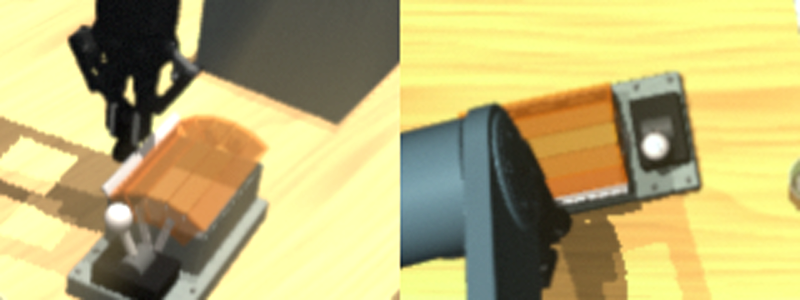

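```bash
python3 -m handwheel '[[[-1,0,-1.2,0,0,0,0],[-1,0,-1.2,1.1,0,0,0],[-1,0,-1.2,1.1,0,0,0],[-1,0,-0.6,1.1,0,0,0],[-1,0,-0.2,1.1,0,0,0],[-1,0,-0.2,1.1,0,0,0]]]'
python3 - <<'E'
from h import *
unit()
E
python3 -m handwheel '[[[-1,0,0.2,0,0,0,0],[-1,0,0.2,0,0,0,0]]]' |grep -E "pos|force"
python3 -m handwheel '[[[-1,0,0.2,0,0,0,0],[-1,0,0.2,0,0,0,0]]]' |grep -E "pos|force"
python3 - <<'E'
from h import *
unit()
grab('scene');
E
```

```text
time_s: 11.05
eef_pos: [0.4815, 0.2443, 0.0863]
eef_rot: [-0.001, 0.636, 0.772, -0.002]
wrist_force: [-10.8, -2.8, 11.0]
opening: 0.203
grasp_force: 73.3
unit mm [-77.   0.] z 86.3 f [-10.8  -2.8  11. ]
eef_pos: [0.4824, 0.2445, 0.0867]
wrist_force: [-17.3, -4.6, 19.0]
grasp_force: 81.2
eef_pos: [0.4836, 0.2447, 0.0873]
wrist_force: [-22.0, -5.6, 26.3]
grasp_force: 89.5
unit mm [-74.8   0. ] z 87.3 f [-22.   -5.6  26.3]
```

Contact is end-on against the strip, so this approach is also wrong. I'll retreat, turn back, and push with the knight's base, rising along with the handle until it is past vertical. The strip then slopes back and the fingers can slide down it.

```bash
python3 -m handwheel '[[[-1,0,-2,-0.3,0,0,0],[-1,0,-5,-1,0,0,0],[-1,0,-5,-2.5,0,0,-10],[-1,0,-5,-2.5,0,0,-20],[-1,0,-5,-2.5,0,0,-30],[-1,0,-5,-2.5,0,0,-40],[-1,0,-5,-2.5,0,0,-50],[-1,0,-5,-2.5,0,0,-60],[-1,0,-5,-2.5,0,0,-70],[-1,0,-5,-2.5,0,0,-80]]]' | grep force
python3 -m handwheel '[[[-1,0,0,0,0,0,-10],[-1,0,0,0,0,0,-10]]]'
python3 - <<'E'
from h import *
unit(); go([*(pad+M@[-.09,0]),.1065],191.2)
c=wpose(grab('wrist'));f=c['frame'][150:390,200:440].astype(float)
cv2.imwrite('pics/w6.png',cv2.resize(np.clip((f/255)**.5*255,0,255).astype(np.uint8),(480,480)))
E
```

```text
wrist_force: [0.3, 0.5, -0.5]
grasp_force: 59.6
time_s: 13.1
eef_pos: [0.4383, 0.2358, 0.1111]
eef_rot: [0.0, -0.095, 0.995, 0.0]
wrist_force: [-0.7, -0.9, -0.5]
opening: 0.203
grasp_force: 59.6
unit mm [-1.209e+02  1.000e-01] z 111.1 f [-0.7 -0.9 -0.5]
yaw0 -169.12 shift cm [-3.09  0.01  0.46] turn deg [ 0.   0.  -0.3]
```

View pics/w6.png

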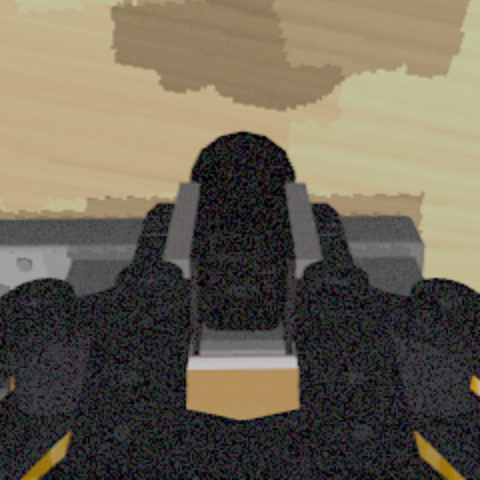

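The knight is still square in the grip: base at (243,160), head at (243,300), with the handle behind it at (243,360).

```bash
python3 -m handwheel '[[[-1,-3.6,0,0.4,0,0,0],[-1,-4.5,0,0.4,0,0,0],[-1,-4.9,0,0.1,0,0,0],[-1,-5.3,0,-0.2,0,0,0],[-1,-5.95,0,-0.6,0,0,0],[-1,-6.7,0,-1,0,0,0],[-1,-7.45,0,-1.3,0,0,0],[-1,-7.45,0,-1.3,0,0,0]]]'
python3 - <<'E'
from h import *
unit()
c=wpose(grab('wrist'))
# white strip pixels: bright, low saturation, either side of the fingers -> handle position by depth
v,u=np.mgrid[200:400:1,150:500:1];f=c['frame'][200:400,150:500].astype(int)
P=dep(c,np.c_[u.ravel(),v.ravel()]);ok=(f.min(2)>90).ravel()&((f.max(2)-f.min(2))<25).ravel()&(P[:,2]>.085)&(P[:,2]<.125)
q=(P[ok,:2]-pad)@M; print(ok.sum(), np.median(q[:,0])if ok.sum() else 0,np.percentile(P[ok,2],[5,50,95]) if ok.sum() else 0, np.percentile(q[:,1],[1,99]) if ok.sum() else 0)
E
```

```text
time_s: 14.15
eef_pos: [0.5117, 0.25, 0.1243]
eef_rot: [0.001, -0.096, 0.995, 0.0]
wrist_force: [-1.4, -0.7, -0.1]
opening: 0.205
grasp_force: 59.6
unit mm [-46.2  -0.2] z 124.3 f [-1.4 -0.7 -0.1]
1347 -0.029774586564687445 [0.099103   0.10823075 0.10954542] [-0.10161892  0.07350379]
```

Handle is at x −30 mm, z 108 mm, exactly on its arc with about 1.5 N of force. Continue.

```bash
python3 -m handwheel '[[[-1,-0.8,0,-0.25,0,0,0],[-1,-1.5,0,-0.4,0,0,0],[-1,-2.2,0,-0.5,0,0,0],[-1,-2.95,0,-0.5,0,0,0],[-1,-3.8,0,-0.4,0,0,0],[-1,-4.6,0,-0.2,0,0,0],[-1,-5.2,0,0.2,0,0,0],[-1,-5.2,0,0.2,0,0,0]]]'
python3 - <<'E'
from h import *
unit()
for n in('wrist','top','scene'):
    c=grab(n)
    if n=='wrist': c=wpose(c)
    v,u=np.mgrid[0:400,0:640];f=c['frame'].reshape(-1,3).astype(int)
    P=dep(c,np.c_[u.ravel(),v.ravel()]);q=(P[:,:2]-pad)@M
    ok=(f.min(1)>70)&((f.max(1)-f.min(1))<25)&(P[:,2]>.085)&(P[:,2]<.125)&(abs(q[:,1])<.075)&(abs(q[:,0])<.07)
    if ok.sum()>5: print(n,ok.sum(),np.percentile(q[ok,0],[5,50,95]).round(4),np.percentile(P[ok,2],[5,50,95]).round(4))
E
```

```text
time_s: 15.2
eef_pos: [0.5619, 0.2596, 0.1212]
eef_rot: [-0.0, -0.096, 0.995, -0.0]
wrist_force: [-1.9, -0.3, 0.8]
opening: 0.2
grasp_force: 59.6
unit mm [ 4.9 -0.5] z 121.2 f [-1.9 -0.3  0.8]
wrist 3248 [0.0185 0.0206 0.024 ] [0.0985 0.1057 0.1104]
top 26 [0.0203 0.0217 0.0229] [0.1034 0.1087 0.1117]
scene 75 [0.02   0.0236 0.0252] [0.1051 0.1098 0.1113]
```

The strip now leans back, from (18,98) to (24,110) mm, as predicted. Lower past it.

```bash
python3 -m handwheel '[[[-1,0,0,1,0,0,0],[-1,0,0,2,0,0,0],[-1,0,0,3,0,0,0],[-1,0,0,3,0,0,0]]]'
python3 - <<'E'
from h import *
unit()
E
```

```text
time_s: 15.85
eef_pos: [0.5605, 0.2595, 0.09]
eef_rot: [-0.002, -0.096, 0.995, -0.0]
wrist_force: [-2.4, -1.0, -2.5]
opening: 0.202
grasp_force: 61.0
unit mm [ 3.5 -0.4] z 90.0 f [-2.4 -1.  -2.5]
```

```bash
python3 -m handwheel '[[[-1,0,0,1.2,0,0,0],[-1,0,0,2.4,0,0,0],[-1,0,0,3.2,0,0,0],[-1,0,0,3.6,0,0,0],[-1,0,0,3.6,0,0,0]]]'
python3 - <<'E'
from h import *
unit()
E
```

```text
time_s: 16.48
eef_pos: [0.561, 0.2596, 0.0549]
eef_rot: [-0.001, -0.096, 0.995, -0.0]
wrist_force: [-2.2, 0.1, -1.5]
opening: 0.202
grasp_force: 59.7
unit mm [ 4.  -0.4] z 54.9 f [-2.2  0.1 -1.5]
```

```bash
python3 -m handwheel '[[[-1,0,0,0.15,0,0,0],[-1,0,0,0.15,0,0,0]]]' | grep -E "pos|wrist"
python3 -m handwheel '[[[-1,0,0,0.15,0,0,0],[-1,0,0,0.15,0,0,0]]]' | grep -E "pos|wrist"
python3 -m handwheel '[[[-1,0,0,0.1,0,0,0],[-1,0,0,0.1,0,0,0]]]' | grep -E "pos|wrist"
```

```text
eef_pos: [0.5619, 0.2598, 0.0545]
wrist_force: [-2.2, -0.7, -0.7]
eef_pos: [0.5619, 0.2598, 0.0529]
wrist_force: [-2.7, 0.5, 0.3]
eef_pos: [0.5618, 0.2598, 0.0518]
wrist_force: [-2.1, -0.6, -0.2]
```

```bash
python3 -m handwheel '[[[-1,0,0,0.1,0,0,0],[-1,0,0,0.1,0,0,0]]]' | grep -E "pos|wrist"
python3 -m handwheel '[[[-1,0,0,0.1,0,0,0],[-1,0,0,0.1,0,0,0]]]' | grep -E "pos|wrist"
```

```text
eef_pos: [0.562, 0.2598, 0.0514]
wrist_force: [-4.1, -1.4, 5.4]
eef_pos: [0.562, 0.2599, 0.0514]
wrist_force: [-7.2, -2.1, 11.8]
```

Knight is on the pad. Release it, holding the flap.

```bash
python3 -m handwheel '[[[-1,0,0,-0.15,0,0,0],[-0.3,0,0,-0.15,0,0,0],[0,0,0,-0.15,0,0,0],[0,0,0,-0.15,0,0,0],[0,0,0,-0.15,0,0,0]]]'
python3 - <<'E'
from h import *
c=wpose(grab('wrist'));unit()
v,u=np.mgrid[150:330,270:370];f=c['frame'][150:330,270:370].reshape(-1,3)
P=dep(c,np.c_[u.ravel(),v.ravel()]);q=(P[:,:2]-pad)@M
ok=(f.max(1)<70)&(P[:,2]>.034)&(P[:,2]<.1)&(abs(q[:,1])<.02)&(abs(q[:,0])<.03)
for lo in(.034,.05,.07,.085): k=ok&(P[:,2]>lo)&(P[:,2]<lo+.012); print(lo,k.sum(),q[k].mean(0).round(4) if k.any() else '',P[k,2].max().round(4) if k.any() else '')
E
```

```text
time_s: 18.35
eef_pos: [0.5617, 0.2599, 0.0511]
eef_rot: [-0.0, -0.096, 0.995, 0.0]
wrist_force: [-3.7, -0.4, -0.7]
opening: 0.498
grasp_force: 0.0
unit mm [ 4.7 -0.3] z 51.1 f [-2.5  0.6 -0.3]
0.034 680 [-0.004  -0.0001] 0.046
0.05 447 [-0.0094 -0.0004] 0.0619
0.07 1248 [-0.0005 -0.0004] 0.082
0.085 416 [-0.0016 -0.0005] 0.0905
```

```bash
python3 -m handwheel '[[[0,0,0,-1.5,0,0,0],[0,0,0,-3,0,0,0],[0,0,0,-4.6,0,0,0],[0,0,0,-4.6,0,0,0],[0,0.8,0,-4.6,0,0,0],[0,1.8,0,-4.6,0,0,0],[0,2.8,0,-4.6,0,0,0],[0,3.8,0,-4.6,0,0,0],[0,4.8,0,-4.4,0,0,0],[0,5.8,0,-4.2,0,0,0]]]'
python3 -m handwheel '[[[0,1,0,0,0,0,0],[0,2,0,0,0,0,0],[0,3,0,0,0,0,0],[-1,5,0,0,0,0,0],[-1,7,0,-2,0,0,0],[-1,7,0,-2,0,0,0],[-1,7,0,-2,0,0,0]]]'
python3 - <<'E'
from h import *
unit()
for n in('wrist','scene','top'):
    c=grab(n)
    if n=='wrist': c=wpose(c)
    v,u=np.mgrid[0:400,0:640];f=c['frame'].reshape(-1,3).astype(int)
    P=dep(c,np.c_[u.ravel(),v.ravel()]);q=(P[:,:2]-pad)@M
    ok=(f.min(1)>70)&((f.max(1)-f.min(1))<25)&(P[:,2]>.08)&(P[:,2]<.125)&(abs(q[:,1])<.075)&(abs(q[:,0])<.07)
    if ok.sum()>5: print(n,ok.sum(),np.percentile(q[ok,0],[5,50,95]).round(4),np.percentile(P[ok,2],[5,50,95]).round(4))
    k=(f.max(1)<80)&(abs(q[:,1])<.03)&(abs(q[:,0])<.035)&(P[:,2]>.03)&(P[:,2]<.098)
    if k.sum()>5: print('  dark inside',k.sum(),q[k].mean(0).round(4),np.percentile(P[k,2],[5,95]).round(4))
    b=(f.min(1)>70)&((f.max(1)-f.min(1))<30)&(P[:,2]>.08)&(P[:,2]<.115)&(abs(q[:,1]+.108)<.02)&(abs(q[:,0])<.05)
    if b.sum()>5: print('  ball',b.sum(),q[b].mean(0).round(4),P[b,2].max().round(4))
E
```

```text
time_s: 19.65
eef_pos: [0.5042, 0.2486, 0.0931]
eef_rot: [-0.0, -0.096, 0.995, -0.0]
wrist_force: [-1.0, -0.5, -0.3]
opening: 0.498
grasp_force: 0.5
time_s: 20.52
eef_pos: [0.4369, 0.2355, 0.1134]
eef_rot: [0.001, -0.096, 0.995, 0.0]
wrist_force: [-0.1, 0.4, -0.0]
opening: -0.002
grasp_force: 0.0
unit mm [-1.225e+02  1.000e-01] z 113.4 f [-0.1  0.4 -0. ]
wrist 48 [-0.0605 -0.0592 -0.0575] [0.0905 0.0917 0.0927]
scene 134 [-0.0584 -0.0553 -0.0528] [0.0867 0.0901 0.0927]
  ball 93 [-0.0201 -0.1109] 0.107
top 109 [-0.0609 -0.0581 -0.0549] [0.0879 0.0912 0.0945]
  ball 86 [-0.0244 -0.1085] 0.1095
```

The flap is shut, with the strip at x −59, z 91 mm. I'll check through the amber that the knight stands, by differencing against the first scene and top pictures.

```bash
python3 - <<'E'
from h import *
for n in('top','scene'):
    c=load(n);a=cv2.imread(f'pics/{n}1.png').astype(int);d=(a-c['frame'].astype(int)).max(2)
    T=np.array(c['extrinsics']);K=np.array([[c['fx'],0,c['cx']],[0,c['fy'],c['cy']],[0,0,1]])
    def pr(x,y,z):
        w=np.r_[pad+M@[x,y],z]; p=np.linalg.inv(T)@np.r_[w,1]
        return cv2.projectPoints(p[None,:3],np.zeros(3),np.zeros(3),K,np.array(c['dist'],float))[0].ravel()
    b,t=pr(.004,0,.032),pr(.004,0,.087);print(n,'expected base',b.round(),'top',t.round())
    x0,y0=(np.minimum(b,t)-28).astype(int);x1,y1=(np.maximum(b,t)+28).astype(int)
    m=(d[y0:y1,x0:x1]>25).astype(np.uint8);k,l,st,ce=cv2.connectedComponentsWithStats(m)
    for i in range(1,k):
        if st[i,4]>15: print('blob',st[i][:2]+[x0,y0],st[i][2:],(ce[i]+[x0,y0]).round(1))
print();go([*(pad+M@[-.09,-.108]),.12],191.2)
E
```

```text
top expected base [212. 218.] top [206. 216.]
blob [210 215] [ 7  6 20] [213.  217.8]
blob [178 230] [ 23  16 295] [187.8 238.6]
scene expected base [376. 157.] top [378. 139.]
blob [372 143] [ 9 11 53] [375.4 148. ]
blob [377 152] [ 4  7 18] [378.8 155.3]

yaw0 -169.04 shift cm [ -3.33 -10.79  -0.72] turn deg [-0.  -0.  -0.2]
```

A standing-height dark blob is at the expected spot in the scene view, rows 143–159 and cols 372–381. Now the toggle.

```bash
python3 -m handwheel '[[[-1,0,-5.4,0,0,0,0],[-1,0,-10.8,0,0,0,0],[-1,0,-10.8,1.4,0,0,0],[-1,0,-10.8,2.8,0,0,0],[-1,-3,-10.8,2.8,0,0,0],[-1,-6,-10.8,2.8,0,0,0],[-1,-6,-10.8,2.8,0,0,0]]]'
python3 - <<'E'
from h import *
unit()
E
```

```text
time_s: 21.55
eef_pos: [0.5166, 0.1423, 0.0843]
eef_rot: [-0.0, -0.097, 0.995, 0.0]
wrist_force: [-0.5, -0.7, 0.0]
opening: 0.002
grasp_force: 0.0
unit mm [ -62.4 -106.8] z 84.3 f [-0.5 -0.7  0. ]
```

```bash
python3 -m handwheel '[[[-1,-1.5,0,0,0,0,0],[-1,-2.5,0,0,0,0,0],[-1,-3.3,0,0,0,0,0],[-1,-4.1,0,0,0,0,0],[-1,-4.9,0,0,0,0,0],[-1,-5.6,0,0,0,0,0],[-1,-5.9,0,0,0,0,0],[-1,-5.9,0,0,0,0,0]]]'
python3 - <<'E'
from h import *
unit()
E
```

```text
time_s: 22.55
eef_pos: [0.5739, 0.152, 0.0852]
eef_rot: [0.0, -0.096, 0.995, -0.0]
wrist_force: [-0.8, 0.2, 0.7]
opening: -0.004
grasp_force: 0.0
unit mm [  -4.3 -108.4] z 85.2 f [-0.8  0.2  0.7]
```

```bash
python3 -m handwheel '[[[-1,-0.3,0,0,0,0,0],[-1,-0.3,0,0,0,0,0]]]' | grep -E "pos|wrist"
python3 -m handwheel '[[[-1,-0.3,0,0,0,0,0],[-1,-0.3,0,0,0,0,0]]]' | grep -E "pos|wrist"
```

```text
eef_pos: [0.5765, 0.1525, 0.0852]
wrist_force: [-0.7, -0.7, -0.7]
eef_pos: [0.578, 0.1529, 0.0849]
wrist_force: [-7.1, -1.6, 2.9]
```

```bash
python3 -m handwheel '[[[-1,-0.3,0,0,0,0,0],[-1,-0.3,0,0,0,0,0]]]' | grep -E "pos|wrist"
```

```text
eef_pos: [0.5783, 0.153, 0.0847]
wrist_force: [-16.3, -5.8, 11.1]
```

At the toggle's stop. Retreat and verify.

```bash
python3 -m handwheel '[[[-1,2,0,0,0,0,0],[-1,6,0,0,0,0,0],[-1,11,0,-3,0,0,0],[-1,15,0,-12,0,0,0],[-1,15,0,-12,0,0,0],[-1,15,0,-12,0,0,0]]]'
python3 - <<'E'
from h import *
unit()
for n in('scene','top'):
    c=grab(n);v,u=np.mgrid[0:400,0:640];f=c['frame'].reshape(-1,3).astype(int)
    P=dep(c,np.c_[u.ravel(),v.ravel()]);q=(P[:,:2]-pad)@M;w=(f.min(1)>70)&((f.max(1)-f.min(1))<30)&(P[:,2]>.08)&(P[:,2]<.12)&(abs(q[:,0])<.07)
    b=w&(abs(q[:,1]+.108)<.02);s=w&(abs(q[:,1])<.075)
    for l,k in(('ball',b),('strip',s)):
        if k.sum()>5: print(n,l,k.sum(),q[k].mean(0).round(4),P[k,2].mean().round(4))
    a=cv2.imread(f'pics/{n}1.png').astype(int)
    d=(abs(a-c['frame'].astype(int)).max(2)>60).astype(np.uint8);k,l,st,ce=cv2.connectedComponentsWithStats(d)
    print([(st[i][4],ce[i].round().tolist()) for i in range(1,k) if st[i][4]>25])
E
```

```text
time_s: 24.05
eef_pos: [0.4371, 0.1253, 0.2089]
eef_rot: [0.004, -0.096, 0.995, -0.0]
wrist_force: [0.1, 1.0, -0.2]
opening: -0.0
grasp_force: 0.0
unit mm [-143.7 -108.1] z 208.9 f [ 0.1  1.  -0.2]
scene ball 93 [ 0.0251 -0.1106] 0.0999
scene strip 141 [-0.0539 -0.008 ] 0.09
[(np.int32(3441), [294.0, 54.0]), (np.int32(38), [100.0, 38.0]), (np.int32(206), [187.0, 66.0]), (np.int32(53), [214.0, 67.0]), (np.int32(3381), [251.0, 128.0]), (np.int32(71), [347.0, 155.0]), (np.int32(72), [366.0, 163.0]), (np.int32(387), [178.0, 312.0])]
top ball 77 [ 0.0209 -0.1083] 0.1007
top strip 24 [-0.0563 -0.0621] 0.0905
[(np.int32(55), [248.0, 200.0]), (np.int32(173), [440.0, 216.0]), (np.int32(70), [251.0, 218.0]), (np.int32(13704), [211.0, 313.0]), (np.int32(896), [276.0, 360.0]), (np.int32(492), [88.0, 393.0])]
```

```bash
python3 -c "
from bench import ctrl
print(ctrl.hand_in())"
```

```text
the job is handed in; nothing more can be done
None
```

I handed the job in at about 24 s: by camera measurements the knight stands on the pad, the flap is shut, and the lamp toggle was then pushed to its stop; nothing else looks moved, and the hand-in returned no verdict.

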